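# Stand up the tipped spray can and snap its cap on

### The arm

A 7-joint arm with a two-finger parallel gripper is mounted at the origin on the work surface. World frame = base frame: x ahead of the robot, y to its left, z up, the work surface at z = 0. Lengths are in m, angles in rad, forces in N, time in s.
With the tool pointing down it reaches from about 0.4 to 0.875 m from the base axis. Payload 6.5 kg.
Tool frame: the origin (TCP) lies midway between the tips of the shut fingers; the grasp point (between the pads) lies 19 mm behind it; z points along the fingers, y is the line along which they close (so a half turn about z gives the same grasp; the last joint's range is limited). The gripper opens to 85 mm and grips with 20 to 120 N. Pads are 22 mm wide; open, the fingers measure 114 mm over their backs; the gripper's body (76 mm by 85 mm) begins 54 mm behind the grasp point. The pads swing forward as they close: fully open they stand 13 mm farther back than shut.
Start: joints at [1.147, 0.536, -0.004, 1.538, 0.003, 1.067, -0.071], TCP at [0.228, -0.609, 0.207] pointing down, gripper open.
Joint ranges: [-2.7, 2.7], [-0.37, 2.16], [-1.27, 1.26], [0.24, 2.4], [-1.31, 4.45], [0.19, 1.91], [-2.76, 2.76]. Speed limits (rad/s): [2.39, 2.39, 3.14, 3.14, 3.14, 3.14, 3.14].

### API

Orientations are given as a unit quaternion [x, y, z, w].
In Python, from plant import arm gives the robot as it stands.
- The arm moves only by the tool servo_tool, never from a script. Its argument "targets" is a list of rows, each an object of numbers: "dx", "dy", "dz": the shift along the tool's x, y, z in cm; "wx", "wy", "wz": the turn, a rotation vector about the tool's x, y, z in rad; "grip": the opening, from 0 (shut) to 1 (fully open). A call has exactly 10 rows; each row shifts and turns the commanded pose from where the row before left it, along the tool's axes as they then stand; what a row does not reach is not made up. A row lasts 1/8 s, in which the tool goes at most 62.5 mm and 10.7 degrees, less where a joint would pass 70% of its speed; a pose out of reach is approached as far as the arm can. A call with a gripper value outside its range is refused whole. The fingers move at their own pace and stop on an object; "grip_force" is the grip in N (left out, the last holds). Time passes only in rows, so rows that do not move let the fingers close, or fill a call up. It gives the time, the measured TCP pose, the force, the opening and the grip force at its end, in the units of the state.
- arm.observe(): the state, without advancing time (a new reading comes with each control period).
- arm.get_image(name): name is "scene" or "side" or "wrist"; returns a dict with "img" (480x640x3 uint8, blue, green, red), "mtx" (3x3 intrinsics, pixels), "pose" (4x4, takes a point from camera to world coordinates). Camera axes: x right, y down, z forward; pixel columns grow to the right and rows downward; lengths in m; the calibration is good to about 2 mm. A picture is of the moment at which its call begins. There is no depth.
- arm.job_done(): hands the job in; it is judged then, once.
The state is a dict: "t": time; "joint_positions": joint angles; "joint_velocities": joint speeds; "effort": joint torques, N m; "tool_pos": TCP position; "tool_rot": TCP orientation; "ft_force": force on the tool from outside, world axes, zero at the start; "torque": the same for the moment, N m; "gripper_width": finger opening in m; "finger_force": force on a finger pad.
Only numpy, scipy, OpenCV 4.12 (cv2) and the standard library are available. Lean on these libraries where they do the work, as an engineer would, in place of code of your own. Each camera call takes 0.05 s, during which the arm holds its last target. There are 200 camera calls.

### The job

One of the spray cans in the rack on the mailing bench has tipped over the front of its lane: stand it upright on the lane floor and let go of it, leaving the two capped cans behind it standing where they are. Then take its loose cap from the bench, set it on the can and press it straight down until it snaps fully home. Do not let go at the end: finish while still holding the cap and pressing it firmly down, with the tape roll and the leaflets left where they are.

Things in the scene. Friction and masses are not known exactly. Their poses are not given: they have to be found in the camera images.
- rack: Grey steel rack, one lane for spray cans, fixed to the bench. Origin: centre of its underside; x runs along the lane, front to back, z up. Lane floor 4 mm above the bench, inside 300 mm long (x -0.15 to 0.15) and 60 mm wide; side walls 44 mm high, back stop 74 mm. Across the front a 6 mm wire with a V scoop, 61 mm high in the middle, 85 mm at the sides (heights over the bench).
- lane_spot (a point): Point on the lane floor in the empty front part of the lane (rack x = -0.065, y = 0), axes as the rack: a good place for the centre of the can's base, with room for a gripper before the other cans. Anywhere on the lane floor will do.
- can_grip (a point): Tipped spray can without cap: point on its axis 118 mm above its base, where it can be gripped across its diameter; z is its axis, base to top. It leans 37 degrees from upright, towards the rack's -x, over the front wire, its foot on the lane floor. White metal, 0.18 to 0.32 kg, straight body 52 mm in diameter and 138 mm high; with the narrower domed top and spray button 170 mm high.
- can_base (a point): Centre of the underside of the same tipped can; z is the can's axis, base to top.
- can_shoulder (a point): On the axis of the same can at the top of its straight body, 138 mm above the base; the cap's rim rests here when it is home; z is the can's axis. Above it: neck 40 mm wide, rolled bead 46 mm wide from 6 to 9 mm up, cone narrowing to 30 mm at 22 mm, spray button 12 mm wide up to 32 mm.
- cap_center (a point): Loose white plastic cap: its centre, half-way up. 53 mm in outer diameter, 37 mm high, flat top, 2 mm wall, standing on the bench open end down; z is its axis, rim to top. Any turn about the axis will do. Grip it with the fingertips 5 mm or more above its rim, so that they do not pinch the can. Firmly held down means 10 N or more.
- cap_rim (a point): Centre of the cap's open rim (underside), 18.5 mm below its centre; home, it lies at can_shoulder. Sprung lugs inside snap over the can's bead: pressed straight down the cap resists from about 9 mm above home, the force climbs to 8 to 25 N, drops suddenly about 5 mm above home as the lugs pass onto the bead, stays low, and rises again when the rim meets the shoulder.
- can_1_mid (a point): Mid-body point, 69 mm above the base, of the nearer of two capped cans that stand in the back part of the lane: diameter 52 mm, 175 mm high with the cap, 0.28 kg.
- can_2_mid (a point): The same point of the capped can at the back of the lane.
- tape_mid (a point): Centre of a roll of brown packing tape lying flat on the bench, diameter 100 mm, 48 mm high.
- leaflets_mid (a point): Centre of a banded bundle of leaflets on the bench, 148 x 105 x 30 mm.
Not all that is in view belongs to the job. What is shaped like the part that bears cap_center but yellow is not meant.

How it is judged:
On the way, in this order (a step that is already met when the one before it is completed fails the run):
1. the tipped can stands upright on the floor of the lane, let go (angle between can_base's own z axis and vertical below 0.06 rad and z of can_base in the frame of rack below 0.007 m and y of can_base in the frame of rack between -0.01 and 0.01 m and x of can_base in the frame of rack between -0.13 and 0.13 m and contact force between the fingers and can below 0.3 N), for 0.3 s.
2. the cap has snapped fully home on the upright can (z of cap_rim in the frame of can_shoulder below 0.002 m and horizontal distance between cap_rim and can_shoulder below 0.004 m and angle between can_base's own z axis and vertical below 0.08 rad), for 0.2 s.
At the end, for the whole second after the job is handed in: The can stands upright in the lane (tilt < 0.06 rad, base on its floor), the cap is home (rim within 2 mm of the shoulder, centred to 4 mm, square to 0.08 rad), the fingers press on the cap so that the can bears on the rack with over 8 N, and both neighbours stand (z of cap_rim in the frame of can_shoulder between -0.004 and 0.002 m and horizontal distance between cap_rim and can_shoulder below 0.004 m and angle between the z axis of cap_rim and the z axis of can_base, either way round below 0.08 rad and angle between can_base's own z axis and vertical below 0.06 rad and x of can_base in the frame of rack between -0.13 and 0.13 m and z of can_base in the frame of rack below 0.007 m and y of can_base in the frame of rack between -0.01 and 0.01 m and contact force between the fingers and cap above 3 N and contact force between can and rack above 8 N and angle between each of can_1_mid, can_2_mid's own z axis and vertical below 0.1 rad); the arm keeps its last pose, push and grip.
It fails at once if a neighbouring can is knocked over or shoved along (angle between any of can_1_mid, can_2_mid's own z axis and vertical above 0.35 rad or distance of any of can_1_mid, can_2_mid from where it was at the start of the episode above 0.04 m).
It fails at once if the tape roll or the leaflets are shifted (distance of any of tape_mid, leaflets_mid from where it was at the start of the episode above 0.02 m).
It also fails if it takes over 67 s, if anything falls off the work surface, if the arm or the gripper's body presses on something with over 40 N, if the wrist force passes 120 N, or if a joint passes its speed limit or range.

## Working session

There is one attempt and no reset: what is moved stays moved. The work goes in short steps, Python scripts to look and compute and a tool call to move; the robot and the scene stay as the last step left them, time stands still between calls to the robot, and variables do not carry over. Pictures are saved under pics/ and viewed, at most 10 in all, crops included, and the job is handed in when it is done.

Besides the shell and the picture viewer there is one more tool, called as a command line: name --argument value ..., lists and objects as JSON in quotes. servo_tool: Moves the arm, as the interface text tells. Its arguments: {"type":"object","properties":{"targets":{"type":"array"},"grip_force":{"type":"number"}},"required":["targets"]}

```bash
mkdir -p pics; ls; cat > h.py <<'E'
from plant import arm
import numpy as np, cv2
from scipy.spatial.transform import Rotation as R
def shot(n,f=None):
    d=arm.get_image(n)
    if f: cv2.imwrite('pics/'+f,d['img'])
    return d
def ray(d,u,v):
    r=np.linalg.inv(d['mtx'])@[u,v,1]; T=np.array(d['pose']); return T[:3,3],T[:3,:3]@r
def onz(d,u,v,z):
    o,r=ray(d,u,v); return o+r*(z-o[2])/r[2]
def tri(obs):
    A=np.zeros((3,3));b=np.zeros(3)
    for d,u,v in obs:
        o,r=ray(d,u,v); r=r/np.linalg.norm(r);P=np.eye(3)-np.outer(r,r);A+=P;b+=P@o
    return np.linalg.solve(A,b)
def proj(d,p):
    T=np.linalg.inv(d['pose']); q=d['mtx']@(T[:3,:3]@p+T[:3,3]); return q[:2]/q[2]
E
python3 - <<'E'
from h import *
import pickle
D={n:shot(n,n+'0.png') for n in('scene','side','wrist')}
pickle.dump(D,open('D.pkl','wb'))
for n in D: print(n,np.round(D[n]['pose'],3).tolist(),np.round(D[n]['mtx'],1).tolist())
print(arm.observe())
E
```

```text
pics
scene [[0.347, 0.719, -0.602, 1.238], [0.938, -0.272, 0.215, -0.252], [-0.009, -0.639, -0.769, 1.04], [0.0, 0.0, 0.0, 1.0]] [[540.1, 0.0, 319.2], [0.0, 540.1, 237.9], [0.0, 0.0, 1.0]]
side [[-0.869, -0.321, 0.377, 0.014], [-0.495, 0.567, -0.658, 0.82], [-0.002, -0.759, -0.652, 0.927], [0.0, 0.0, 0.0, 1.0]] [[531.1, 0.0, 328.5], [0.0, 531.1, 250.0], [0.0, 0.0, 1.0]]
wrist [[0.349, -0.903, -0.25, 0.29], [-0.937, -0.337, -0.091, -0.585], [-0.002, 0.266, -0.964, 0.373], [0.0, 0.0, 0.0, 1.0]] [[408.3, 0.0, 321.1], [0.0, 408.3, 234.2], [0.0, 0.0, 1.0]]
{'t': 0.15, 'joint_positions': array([ 1.14678922,  0.5370259 , -0.00442586,  1.53860721,  0.00261568,
        1.06731193, -0.07120569]), 'joint_velocities': array([-0.00138633, -0.00162291, -0.00097925, -0.00382957, -0.00068566,
        0.00091753,  0.00178024]), 'effort': array([ 1.61641663e-03, -5.83784366e+01,  1.04997262e+00, -2.59355807e+01,
        1.25603395e-02,  6.37355464e-03,  3.51054541e-05]), 'tool_pos': array([ 0.22744476, -0.60836751,  0.20660782]), 'tool_rot': array([ 9.84033636e-01,  1.77981319e-01, -1.78885371e-04, -6.49258174e-04]), 'ft_force': array([ 0.10151496, -0.33910028,  1.18753181]), 'torque': array([-0.03112892, -0.06250567,  0.02848969]), 'finger_force': 0.0, 'gripper_width': 0.0853138332091063}
```

View pics/scene0.png

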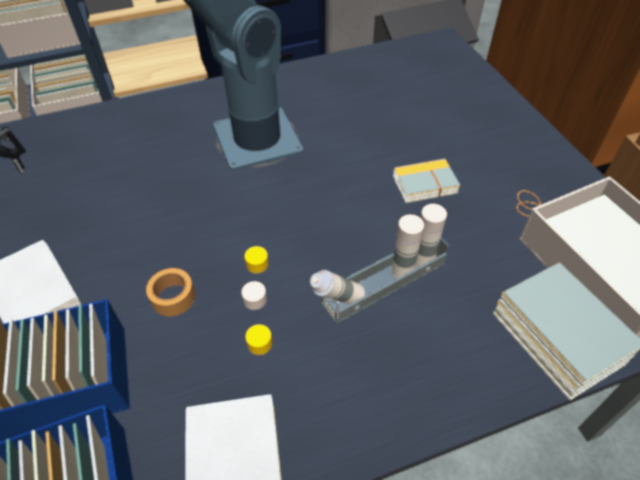

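View pics/side0.png

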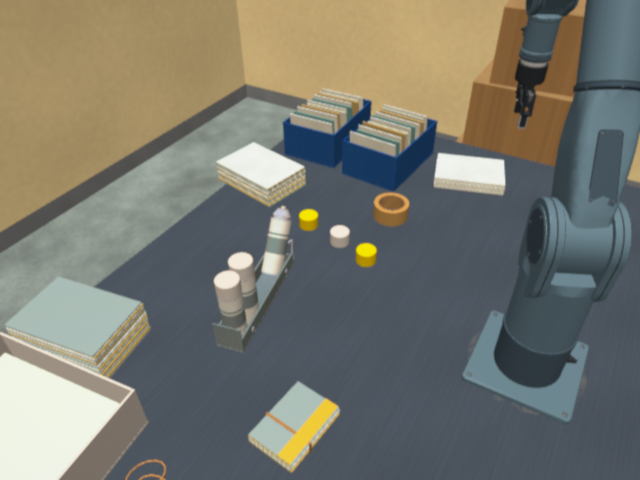

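The scene view shows the white cap at (254,295) between two yellow caps at (256,260) and (258,340). The side view has the white cap at (340,236), with yellow ones at (309,220) and (366,255). Only the white one fits the task. The tipped can's top is at scene (322,284), with the rack running to (447,245). I'll confirm in an enlarged crop.

```bash
python3 - <<'E'
from h import *
import pickle
D=pickle.load(open('D.pkl','rb'))
a=D['scene']['img'][195:355,235:455]; b=D['side']['img'][195:355,205:405]
a=cv2.resize(a,(800,582),interpolation=cv2.INTER_CUBIC);b=cv2.resize(b,(750,600),interpolation=cv2.INTER_CUBIC)
cv2.imwrite('pics/a.png',a);cv2.imwrite('pics/b.png',b)
for n,(x0,y0,x1,y1) in {'scene':(235,275,275,315),'side':(325,222,355,252)}.items():
    im=D[n]['img'][y0:y1,x0:x1]; h=cv2.cvtColor(im,cv2.COLOR_BGR2HSV)
    m=((h[...,2]>120)&(h[...,1]<90)).astype(np.uint8)
    c=max(cv2.findContours(m,0,2)[0],key=cv2.contourArea); x,y,w,hh=cv2.boundingRect(c); M=cv2.moments(c)
    u,v=x0+M['m10']/M['m00'],y0+M['m01']/M['m00']; print(n,x+x0,y+y0,w,hh,u,v, onz(D[n],u,v,.0185+.004)); D[n+'c']=(u,v)
print(tri([(D[n],*D[n+'c']) for n in('scene','side')]))
E
```

```text
scene 241 280 25 30 253.68744354110208 294.3273110508883 [ 0.54491994 -0.16276238  0.0225    ]
side 330 225 20 23 339.3125 235.60648148148147 [ 0.54114777 -0.15980017  0.0225    ]
[ 0.54285279 -0.16263542  0.01970226]
```

View pics/a.png

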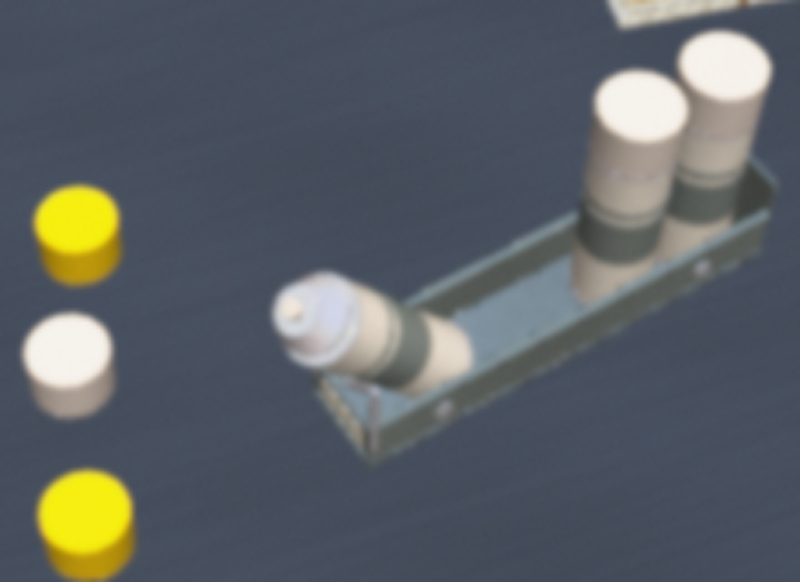

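View pics/b.png

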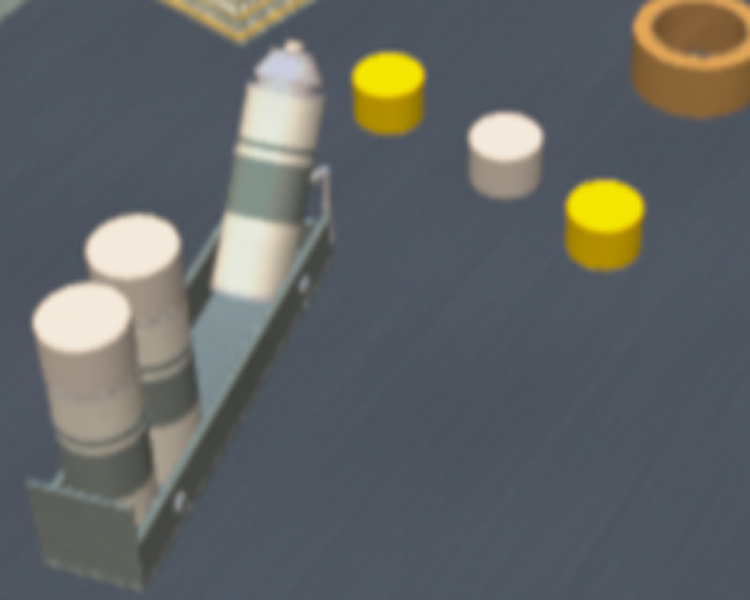

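```bash
python3 - <<'E'
from h import *
import pickle
D=pickle.load(open('D.pkl','rb'));S=D['scene'];B=D['side']
A=lambda x,y:(235+x/3.636,195+y/3.636)
Bb=lambda x,y:(205+x/3.75,195+y/3.75)
def both(n,a,b,z=None):
    a=A(*a);b=Bb(*b); print(n,tri([(S,*a),(B,*b)]).round(4), *([onz(S,*a,z).round(4),onz(B,*b,z).round(4)] if z is not None else [])); return tri([(S,*a),(B,*b)])
t1=both('c1top',(641,107),(135,250),.179);t2=both('c2top',(725,67),(84,320),.179)
tip=both('tip',(292,310),(292,46))
print('front near',onz(S,*A(372,462),0)); print('front other',onz(S,*A(318,388),.0)); print('backs',onz(B,*Bb(145,587),0),onz(B,*Bb(45,562),0),onz(S,*A(772,245),0.0))
d=(t2-t1)[:2];print(np.degrees(np.arctan2(d[1],d[0])))
d=(t1-tip)[:2];print(np.degrees(np.arctan2(d[1],d[0])))
# axis via can silhouette: white/green mask centre rows
E
```

```text
c1top [0.5934 0.1854 0.1738] [0.5987 0.184  0.179 ] [0.5884 0.1882 0.179 ]
c2top [0.583  0.2456 0.1743] [0.5881 0.2444 0.179 ] [0.5782 0.2475 0.179 ]
tip [ 0.6423 -0.0491  0.1502]
front near [ 0.66606024 -0.0073306   0.        ]
front other [ 0.60443821 -0.01939824  0.        ]
backs [5.42782091e-01 2.71929008e-01 1.11022302e-16] [0.60539039 0.28611644 0.        ] [0.60547846 0.30108642 0.        ]
99.82733868988969
101.77690181021667
```

servo_tool --targets '[{"dx": 5,"dy": -2.7,"dz": -0.9,"grip": 1},{"dx": 5,"dy": -2.7,"dz": -0.9,"grip": 1},{"dx": 5,"dy": -2.7,"dz": -0.9,"grip": 1},{"dx": 5,"dy": -2.7,"dz": -0.9,"grip": 1},{"dx": 5,"dy": -2.7,"dz": -0.9,"grip": 1},{"dx": 5,"dy": -2.7,"dz": -0.9,"grip": 1},{"dx": 5,"dy": -2.7,"dz": -0.9,"grip": 1},{"dx": 5,"dy": -2.7,"dz": -0.9,"grip": 1},{"dx": 5,"dy": -2.7,"dz": -0.9,"grip": 1},{"dx": 5,"dy": -2.7,"dz": -0.9,"grip": 1}]'

```text
invalid input at $.targets[0]: expected keys dx, dy, dz, wx, wy, wz, grip
```

servo_tool --targets '[{"wz": -0.142,"grip": 1},{"wz": -0.142,"grip": 1},{"wz": -0.142,"grip": 1},{"wz": -0.142,"grip": 1},{"wz": -0.142,"grip": 1},{"wz": -0.142,"grip": 1},{"wz": -0.142,"grip": 1},{"wz": -0.142,"grip": 1},{"wz": -0.142,"grip": 1},{"wz": -0.142,"grip": 1}]'

```text
invalid input at $.targets[0]: expected keys dx, dy, dz, wx, wy, wz, grip
```

servo_tool --targets '[{"wy": 0.065,"grip": 1},{"wy": 0.065,"grip": 1},{"wy": 0.065,"grip": 1},{"wy": 0.065,"grip": 1},{"wy": 0.065,"grip": 1},{"wy": 0.065,"grip": 1},{"wy": 0.065,"grip": 1},{"wy": 0.065,"grip": 1},{"wy": 0.065,"grip": 1},{"wy": 0.065,"grip": 1}]'

```text
invalid input at $.targets[0]: expected keys dx, dy, dz, wx, wy, wz, grip
```

```bash
cat >> h.py <<'E'
C=np.array([.6045,.133,0]);yaw=np.radians(101.7);ex=np.array([np.cos(yaw),np.sin(yaw),0]);eZ=np.array([0,0,1.])
def goal(p,tilt):
    s=arm.observe(); Rc=R.from_quat(s['tool_rot'])
    yt=np.cross(-eZ,ex); z=np.sin(tilt)*ex-np.cos(tilt)*eZ
    Rg=R.from_matrix(np.c_[np.cross(yt,z),yt,z])
    print('t',s['t'],'pos',s['tool_pos'].round(4),'d cm',(Rc.inv().apply(p-s['tool_pos'])*100).round(2),'d cm after turn',(Rg.inv().apply(p-s['tool_pos'])*100).round(2),'w',(Rc.inv()*Rg).as_rotvec().round(3),'q',s['joint_positions'].round(2),'F',s['ft_force'].round(1),'w',s['gripper_width'].round(4))
E
python3 - <<'E'
from h import *
t=np.radians(37); B=C+ex*-.084+eZ*.0196; a=-np.sin(t)*ex+np.cos(t)*eZ
goal(B+a*.224,t); goal(B+a*.104,t)
d=shot('wrist','w1.png');print(proj(d,B+a*.17),proj(d,B+a*.138))
E
```

```text
Traceback (most recent call last):
  File "h.py", line 24, in goal
    print('t',s['t'],'pos',s['tool_pos'].round(4),'d cm',(Rc.inv().apply(p-s['tool_pos'])*100).round(2),'d cm after turn',(Rg.inv().apply(p-s['tool_pos'])*100).round(2),'w',(Rc.inv()*Rg).as_rotvec().round(3),'q',s['joint_positions'].round(2),'F',s['ft_force'].round(1),'w',s['gripper_width'].round(4))
                                                                                                                                                                                                                                                                                 ^^^^^^^^^^^^^^^^^^^^^^^^
AttributeError: 'float' object has no attribute 'round'
```

All keys are required in each row.

servo_tool --targets '[{"dx": 5,"dy": -2.7,"dz": -0.9,"wx": 0,"wy": 0,"wz": 0,"grip": 1},{"dx": 5,"dy": -2.7,"dz": -0.9,"wx": 0,"wy": 0,"wz": 0,"grip": 1},{"dx": 5,"dy": -2.7,"dz": -0.9,"wx": 0,"wy": 0,"wz": 0,"grip": 1},{"dx": 5,"dy": -2.7,"dz": -0.9,"wx": 0,"wy": 0,"wz": 0,"grip": 1},{"dx": 5,"dy": -2.7,"dz": -0.9,"wx": 0,"wy": 0,"wz": 0,"grip": 1},{"dx": 5,"dy": -2.7,"dz": -0.9,"wx": 0,"wy": 0,"wz": 0,"grip": 1},{"dx": 5,"dy": -2.7,"dz": -0.9,"wx": 0,"wy": 0,"wz": 0,"grip": 1},{"dx": 5,"dy": -2.7,"dz": -0.9,"wx": 0,"wy": 0,"wz": 0,"grip": 1},{"dx": 5,"dy": -2.7,"dz": -0.9,"wx": 0,"wy": 0,"wz": 0,"grip": 1},{"dx": 5,"dy": -2.7,"dz": -0.9,"wx": 0,"wy": 0,"wz": 0,"grip": 1}]'

```text
t: 1.4
tool_pos: [0.6022, -0.1794, 0.2974]
tool_rot: [0.984, 0.178, -0.0, 0.0]
ft_force: [0.6, -0.0, 0.2]
gripper_width: 0.0857
finger_force: 0.0
```

servo_tool --targets '[{"dx": 0,"dy": 0,"dz": 0,"wx": 0,"wy": 0,"wz": -0.142,"grip": 1},{"dx": 0,"dy": 0,"dz": 0,"wx": 0,"wy": 0,"wz": -0.142,"grip": 1},{"dx": 0,"dy": 0,"dz": 0,"wx": 0,"wy": 0,"wz": -0.142,"grip": 1},{"dx": 0,"dy": 0,"dz": 0,"wx": 0,"wy": 0,"wz": -0.142,"grip": 1},{"dx": 0,"dy": 0,"dz": 0,"wx": 0,"wy": 0,"wz": -0.142,"grip": 1},{"dx": 0,"dy": 0,"dz": 0,"wx": 0,"wy": 0,"wz": -0.142,"grip": 1},{"dx": 0,"dy": 0,"dz": 0,"wx": 0,"wy": 0,"wz": -0.142,"grip": 1},{"dx": 0,"dy": 0,"dz": 0,"wx": 0,"wy": 0,"wz": -0.142,"grip": 1},{"dx": 0,"dy": 0,"dz": 0,"wx": 0,"wy": 0,"wz": -0.142,"grip": 1},{"dx": 0,"dy": 0,"dz": 0,"wx": 0,"wy": 0,"wz": -0.142,"grip": 1}]'

```text
t: 2.65
tool_pos: [0.6011, -0.1809, 0.2969]
tool_rot: [0.628, 0.778, -0.0, -0.0]
ft_force: [-0.8, 0.1, 0.4]
gripper_width: 0.0856
finger_force: 0.0
```

servo_tool --targets '[{"dx": 0,"dy": 0,"dz": 0,"wx": 0,"wy": 0.065,"wz": 0,"grip": 1},{"dx": 0,"dy": 0,"dz": 0,"wx": 0,"wy": 0.065,"wz": 0,"grip": 1},{"dx": 0,"dy": 0,"dz": 0,"wx": 0,"wy": 0.065,"wz": 0,"grip": 1},{"dx": 0,"dy": 0,"dz": 0,"wx": 0,"wy": 0.065,"wz": 0,"grip": 1},{"dx": 0,"dy": 0,"dz": 0,"wx": 0,"wy": 0.065,"wz": 0,"grip": 1},{"dx": 0,"dy": 0,"dz": 0,"wx": 0,"wy": 0.065,"wz": 0,"grip": 1},{"dx": 0,"dy": 0,"dz": 0,"wx": 0,"wy": 0.065,"wz": 0,"grip": 1},{"dx": 0,"dy": 0,"dz": 0,"wx": 0,"wy": 0.065,"wz": 0,"grip": 1},{"dx": 0,"dy": 0,"dz": 0,"wx": 0,"wy": 0.065,"wz": 0,"grip": 1},{"dx": 0,"dy": 0,"dz": 0,"wx": 0,"wy": 0.065,"wz": 0,"grip": 1}]'

```text
t: 3.9
tool_pos: [0.6012, -0.181, 0.2969]
tool_rot: [0.597, 0.735, 0.202, -0.249]
ft_force: [0.1, -0.6, 0.1]
gripper_width: 0.0853
finger_force: 0.0
```

```bash
sed -i "s/s\['gripper_width'\].round(4)/round(s['gripper_width'],4)/" h.py
python3 - <<'E'
from h import *
t=np.radians(37); B=C+ex*-.084+eZ*.0196; a=-np.sin(t)*ex+np.cos(t)*eZ
goal(B+a*.224,t); goal(B+a*.104,t)
d=shot('wrist','w1.png');print(proj(d,B+a*.17),proj(d,B+a*.138))
E
```

```text
t 3.9 pos [ 0.6012 -0.181   0.2969] d cm [ 1.01  6.72 13.15] d cm after turn [ 1.11  6.69 13.16] w [-0.002 -0.006  0.002] q [ 0.78  0.78 -0.55  1.15 -0.18  1.63  0.53] F [ 0.1 -0.6  0.1] w 0.0853
t 3.9 pos [ 0.6012 -0.181   0.2969] d cm [ 0.93  6.74 25.15] d cm after turn [ 1.11  6.69 25.16] w [-0.002 -0.006  0.002] q [ 0.78  0.78 -0.55  1.15 -0.18  1.63  0.53] F [ 0.1 -0.6  0.1] w 0.0853
[398.68630771 189.75437289] [392.49224241 184.52682505]
```

View pics/w1.png

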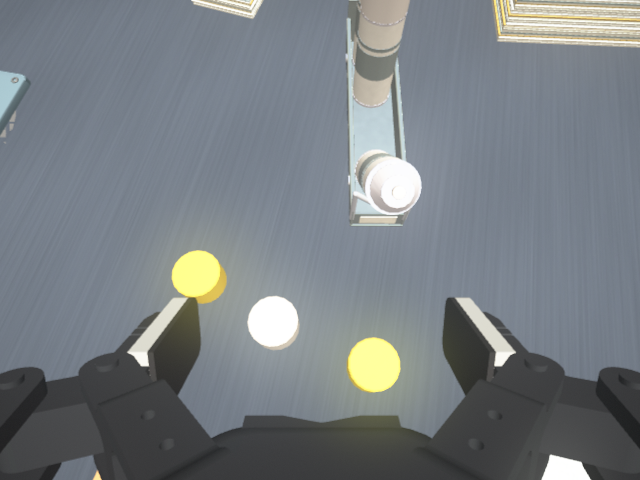

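The wrist view shows the can's button at (399,192), where the model predicted (399,190), and the white cap at (274,323). The estimate agrees, so I'll approach along the can's axis.

servo_tool --targets '[{"dx": 0.1,"dy": 0.67,"dz": 1.3,"wx": 0,"wy": 0,"wz": 0,"grip": 1},{"dx": 0.1,"dy": 0.67,"dz": 1.3,"wx": 0,"wy": 0,"wz": 0,"grip": 1},{"dx": 0.1,"dy": 0.67,"dz": 1.3,"wx": 0,"wy": 0,"wz": 0,"grip": 1},{"dx": 0.1,"dy": 0.67,"dz": 1.3,"wx": 0,"wy": 0,"wz": 0,"grip": 1},{"dx": 0.1,"dy": 0.67,"dz": 1.3,"wx": 0,"wy": 0,"wz": 0,"grip": 1},{"dx": 0.1,"dy": 0.67,"dz": 1.3,"wx": 0,"wy": 0,"wz": 0,"grip": 1},{"dx": 0.1,"dy": 0.67,"dz": 1.3,"wx": 0,"wy": 0,"wz": 0,"grip": 1},{"dx": 0.1,"dy": 0.67,"dz": 1.3,"wx": 0,"wy": 0,"wz": 0,"grip": 1},{"dx": 0.1,"dy": 0.67,"dz": 1.3,"wx": 0,"wy": 0,"wz": 0,"grip": 1},{"dx": 0.1,"dy": 0.67,"dz": 1.3,"wx": 0,"wy": 0,"wz": 0,"grip": 1}]'

```text
t: 5.2
tool_pos: [0.6495, -0.0816, 0.1992]
tool_rot: [0.597, 0.736, 0.201, -0.248]
ft_force: [-0.7, -0.6, 0.6]
gripper_width: 0.0851
finger_force: 0.0
```

```bash
python3 - <<'E'
from h import *
t=np.radians(37); B=C+ex*-.084+eZ*.0196; a=-np.sin(t)*ex+np.cos(t)*eZ
goal(B+a*.104,t)
d=shot('wrist','w2.png');print(proj(d,B+a*.17),proj(d,B+a*.138),proj(d,B+a*.02))
s=arm.observe();print(proj(d,s['tool_pos']))
E
```

```text
t 5.2 pos [ 0.6495 -0.0816  0.1992] d cm [-0.05 -0.03 12.08] d cm after turn [-0.   -0.05 12.08] w [-0.002 -0.004  0.002] q [ 0.65  0.87 -0.56  1.25 -0.18  1.39  0.46] F [-0.7 -0.6  0.6] w 0.0851
[320.916469   244.59025198] [320.95736205 230.33635574] [321.05011561 198.0056786 ]
[322.17190982 276.41318756]
```

View pics/w2.png

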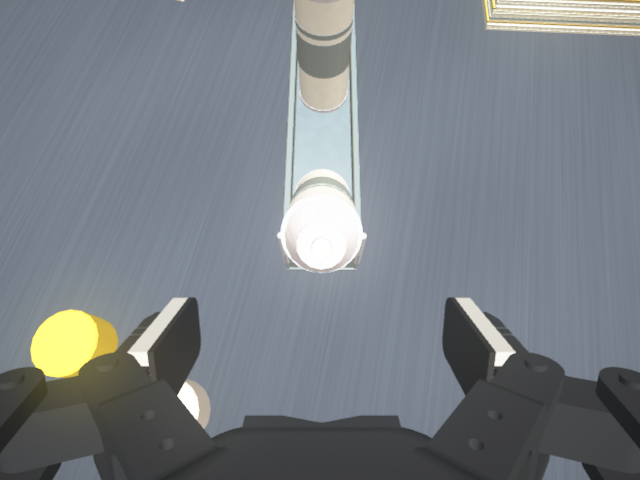

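The view is well centred: the button is at (321,247) and the lane runs vertical in the image. Descend, then close.

servo_tool --targets '[{"dx": 0,"dy": 0,"dz": 1.2,"wx": 0,"wy": 0,"wz": 0,"grip": 1},{"dx": 0,"dy": 0,"dz": 1.2,"wx": 0,"wy": 0,"wz": 0,"grip": 1},{"dx": 0,"dy": 0,"dz": 1.2,"wx": 0,"wy": 0,"wz": 0,"grip": 1},{"dx": 0,"dy": 0,"dz": 1.2,"wx": 0,"wy": 0,"wz": 0,"grip": 1},{"dx": 0,"dy": 0,"dz": 1.2,"wx": 0,"wy": 0,"wz": 0,"grip": 1},{"dx": 0,"dy": 0,"dz": 1.2,"wx": 0,"wy": 0,"wz": 0,"grip": 1},{"dx": 0,"dy": 0,"dz": 1.2,"wx": 0,"wy": 0,"wz": 0,"grip": 1},{"dx": 0,"dy": 0,"dz": 1.2,"wx": 0,"wy": 0,"wz": 0,"grip": 1},{"dx": 0,"dy": 0,"dz": 1.2,"wx": 0,"wy": 0,"wz": 0,"grip": 1},{"dx": 0,"dy": 0,"dz": 1.2,"wx": 0,"wy": 0,"wz": 0,"grip": 1}]'

```text
t: 6.5
tool_pos: [0.6341, -0.0107, 0.1037]
tool_rot: [0.597, 0.736, 0.201, -0.248]
ft_force: [-0.3, -0.2, -0.4]
gripper_width: 0.0851
finger_force: 0.0
```

servo_tool --targets '[{"dx": 0,"dy": 0,"dz": 0,"wx": 0,"wy": 0,"wz": 0,"grip": 0.7},{"dx": 0,"dy": 0,"dz": 0,"wx": 0,"wy": 0,"wz": 0,"grip": 0.6},{"dx": 0,"dy": 0,"dz": 0,"wx": 0,"wy": 0,"wz": 0,"grip": 0.4},{"dx": 0,"dy": 0,"dz": 0,"wx": 0,"wy": 0,"wz": 0,"grip": 0.2},{"dx": 0,"dy": 0,"dz": 0,"wx": 0,"wy": 0,"wz": 0,"grip": 0.2},{"dx": 0,"dy": 0,"dz": 0,"wx": 0,"wy": 0,"wz": 0,"grip": 0.2},{"dx": 0,"dy": 0,"dz": 0,"wx": 0,"wy": 0,"wz": 0,"grip": 0.2},{"dx": 0,"dy": 0,"dz": 0,"wx": 0,"wy": 0,"wz": 0,"grip": 0.2},{"dx": 0,"dy": 0,"dz": 0,"wx": 0,"wy": 0,"wz": 0,"grip": 0.2},{"dx": 0,"dy": 0,"dz": 0,"wx": 0,"wy": 0,"wz": 0,"grip": 0.2}]' --grip_force 40

```text
t: 7.75
tool_pos: [0.6348, -0.0114, 0.1047]
tool_rot: [0.597, 0.736, 0.202, -0.247]
ft_force: [0.6, -2.7, 5.6]
gripper_width: 0.0495
finger_force: 41.7
```

```bash
python3 - <<'E'
from h import *
t=np.radians(37); B=C+ex*-.084+eZ*.0196; a=-np.sin(t)*ex+np.cos(t)*eZ
goal(B+a*.104,t)
E
```

```text
t 7.75 pos [ 0.6348 -0.0114  0.1047] d cm [-0.05 -0.03  0.22] d cm after turn [-0.05 -0.03  0.22] w [-0.001 -0.004  0.002] q [ 0.6   0.92 -0.57  1.42 -0.17  1.15  0.47] F [ 0.6 -2.7  5.6] w 0.0495
```

servo_tool --targets '[{"dx": 0.05,"dy": 0,"dz": -0.5,"wx": 0,"wy": 0,"wz": 0,"grip": 0.2},{"dx": 0.05,"dy": 0,"dz": -0.5,"wx": 0,"wy": 0,"wz": 0,"grip": 0.2},{"dx": 0.05,"dy": 0,"dz": -0.5,"wx": 0,"wy": 0,"wz": 0,"grip": 0.2},{"dx": 0.05,"dy": 0,"dz": -0.5,"wx": 0,"wy": 0,"wz": 0,"grip": 0.2},{"dx": 0.05,"dy": 0,"dz": -0.5,"wx": 0,"wy": 0,"wz": 0,"grip": 0.2},{"dx": 0.05,"dy": 0,"dz": -0.5,"wx": 0,"wy": 0,"wz": 0,"grip": 0.2},{"dx": 0.05,"dy": 0,"dz": -0.5,"wx": 0,"wy": 0,"wz": 0,"grip": 0.2},{"dx": 0.05,"dy": 0,"dz": -0.5,"wx": 0,"wy": 0,"wz": 0,"grip": 0.2},{"dx": 0.05,"dy": 0,"dz": -0.5,"wx": 0,"wy": 0,"wz": 0,"grip": 0.2},{"dx": 0.05,"dy": 0,"dz": -0.5,"wx": 0,"wy": 0,"wz": 0,"grip": 0.2}]'

```text
t: 9.0
tool_pos: [0.6396, -0.0372, 0.1474]
tool_rot: [0.597, 0.736, 0.201, -0.248]
ft_force: [-0.3, 0.5, -2.7]
gripper_width: 0.0493
finger_force: 42.0
```

servo_tool --targets '[{"dx": 0.69,"dy": 0,"dz": 0,"wx": 0,"wy": -0.065,"wz": 0,"grip": 0.2},{"dx": 0.69,"dy": 0,"dz": 0,"wx": 0,"wy": -0.065,"wz": 0,"grip": 0.2},{"dx": 0.69,"dy": 0,"dz": 0,"wx": 0,"wy": -0.065,"wz": 0,"grip": 0.2},{"dx": 0.69,"dy": 0,"dz": 0,"wx": 0,"wy": -0.065,"wz": 0,"grip": 0.2},{"dx": 0.69,"dy": 0,"dz": 0,"wx": 0,"wy": -0.065,"wz": 0,"grip": 0.2},{"dx": 0.69,"dy": 0,"dz": 0,"wx": 0,"wy": -0.065,"wz": 0,"grip": 0.2},{"dx": 0.69,"dy": 0,"dz": 0,"wx": 0,"wy": -0.065,"wz": 0,"grip": 0.2},{"dx": 0.69,"dy": 0,"dz": 0,"wx": 0,"wy": -0.065,"wz": 0,"grip": 0.2},{"dx": 0.69,"dy": 0,"dz": 0,"wx": 0,"wy": -0.065,"wz": 0,"grip": 0.2},{"dx": 0.69,"dy": 0,"dz": 0,"wx": 0,"wy": -0.065,"wz": 0,"grip": 0.2}]'

```text
t: 10.25
tool_pos: [0.6262, 0.0259, 0.1712]
tool_rot: [0.63, 0.776, -0.001, 0.0]
ft_force: [0.2, 0.2, -2.4]
gripper_width: 0.0493
finger_force: 42.0
```

```bash
python3 - <<'E'
from h import *
import pickle
goal(C+ex*-.065+eZ*.114,0)
D={n:shot(n) for n in('scene','side')}
pickle.dump(D,open('D2.pkl','wb'))
p=arm.observe()['tool_pos'];ims=[]
for n in D:
    u,v=map(int,proj(D[n],p)); print(n,u-38,v-50)
    ims.append(cv2.resize(D[n]['img'][v-50:v+50,u-38:u+38],None,fx=5,fy=5,interpolation=2))
cv2.imwrite('pics/u.png',np.hstack(ims))
E
```

```text
t 10.25 pos [0.6262 0.0259 0.1712] d cm [4.44 0.06 5.72] d cm after turn [4.43 0.05 5.72] w [-0.     0.001  0.003] q [ 0.14  0.56 -0.36  1.62  0.23  1.   -0.08] F [ 0.2  0.2 -2.4] w 0.0493
scene 310 206
side 231 169
```

View pics/u.png

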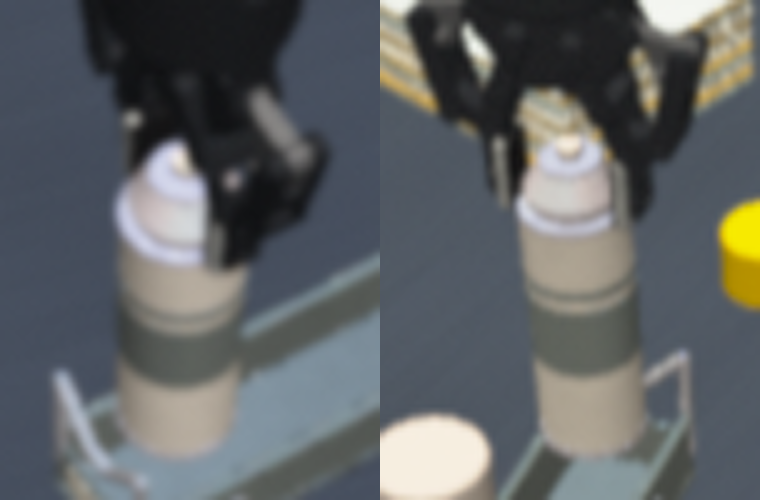

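```bash
python3 - <<'E'
from h import *
import pickle
D=pickle.load(open('D2.pkl','rb'));S=D['scene'];B=D['side']
f=lambda a,b:tri([(S,310+a[0]/5,206+a[1]/5),(B,231+(b[0]-380)/5,169+b[1]/5)])
tip=f((181,160),(569,148)); print('tip',tip)
p=arm.observe()['tool_pos']
for h in(0,.138,.17):
  q=tip+eZ*(h-.17); a,b=proj(S,q),proj(B,q); print(h,((a-[310,206])*5).round(),((b-[231,169])*5+[380,0]).round())
a,b=proj(S,p),proj(B,p);print(((a-[310,206])*5).round(),((b-[231,169])*5+[380,0]).round())
r=tip-C;print('rack',r@ex,r@np.cross(eZ,ex))
E
```

```text
tip [0.62375483 0.02512926 0.22923555]
0 [172. 409.] [597. 428.]
0.138 [181. 213.] [577. 204.]
0.17 [184. 161.] [572. 147.]
[192. 253.] [572. 252.]
rack -0.10953412191452147 0.0030200455340198763
```

servo_tool --targets '[{"dx": 0.89,"dy": 0.01,"dz": 0,"wx": 0,"wy": 0,"wz": 0,"grip": 0.2},{"dx": 0.89,"dy": 0.01,"dz": 0,"wx": 0,"wy": 0,"wz": 0,"grip": 0.2},{"dx": 0.89,"dy": 0.01,"dz": 0,"wx": 0,"wy": 0,"wz": 0,"grip": 0.2},{"dx": 0.89,"dy": 0.01,"dz": 0,"wx": 0,"wy": 0,"wz": 0,"grip": 0.2},{"dx": 0.89,"dy": 0.01,"dz": 0,"wx": 0,"wy": 0,"wz": 0,"grip": 0.2},{"dx": 0,"dy": 0,"dz": 0.9,"wx": 0,"wy": 0,"wz": 0,"grip": 0.2},{"dx": 0,"dy": 0,"dz": 0.9,"wx": 0,"wy": 0,"wz": 0,"grip": 0.2},{"dx": 0,"dy": 0,"dz": 0.9,"wx": 0,"wy": 0,"wz": 0,"grip": 0.2},{"dx": 0,"dy": 0,"dz": 0.9,"wx": 0,"wy": 0,"wz": 0,"grip": 0.2},{"dx": 0,"dy": 0,"dz": 0.7,"wx": 0,"wy": 0,"wz": 0,"grip": 0.2}]'

```text
t: 11.6
tool_pos: [0.6177, 0.0687, 0.127]
tool_rot: [0.63, 0.776, -0.0, -0.0]
ft_force: [0.6, -0.8, -3.2]
gripper_width: 0.0497
finger_force: 42.1
```

servo_tool --targets '[{"dx": 0,"dy": 0,"dz": 0.1,"wx": 0,"wy": 0,"wz": 0,"grip": 0.2},{"dx": 0,"dy": 0,"dz": 0.1,"wx": 0,"wy": 0,"wz": 0,"grip": 0.2},{"dx": 0,"dy": 0,"dz": 0.1,"wx": 0,"wy": 0,"wz": 0,"grip": 0.2},{"dx": 0,"dy": 0,"dz": 0.1,"wx": 0,"wy": 0,"wz": 0,"grip": 0.2},{"dx": 0,"dy": 0,"dz": 0.1,"wx": 0,"wy": 0,"wz": 0,"grip": 0.2},{"dx": 0,"dy": 0,"dz": 0.1,"wx": 0,"wy": 0,"wz": 0,"grip": 0.2},{"dx": 0,"dy": 0,"dz": 0.1,"wx": 0,"wy": 0,"wz": 0,"grip": 0.2},{"dx": 0,"dy": 0,"dz": 0.1,"wx": 0,"wy": 0,"wz": 0,"grip": 0.2},{"dx": 0,"dy": 0,"dz": 0,"wx": 0,"wy": 0,"wz": 0,"grip": 0.2},{"dx": 0,"dy": 0,"dz": 0,"wx": 0,"wy": 0,"wz": 0,"grip": 0.2}]'

```text
t: 12.85
tool_pos: [0.618, 0.0689, 0.1199]
tool_rot: [0.63, 0.776, 0.0, 0.0]
ft_force: [-0.7, -0.4, -3.6]
gripper_width: 0.0492
finger_force: 42.1
```

servo_tool --targets '[{"dx": 0,"dy": 0,"dz": 0.06,"wx": 0,"wy": 0,"wz": 0,"grip": 0.2},{"dx": 0,"dy": 0,"dz": 0.06,"wx": 0,"wy": 0,"wz": 0,"grip": 0.2},{"dx": 0,"dy": 0,"dz": 0.06,"wx": 0,"wy": 0,"wz": 0,"grip": 0.2},{"dx": 0,"dy": 0,"dz": 0.06,"wx": 0,"wy": 0,"wz": 0,"grip": 0.2},{"dx": 0,"dy": 0,"dz": 0.06,"wx": 0,"wy": 0,"wz": 0,"grip": 0.2},{"dx": 0,"dy": 0,"dz": 0.06,"wx": 0,"wy": 0,"wz": 0,"grip": 0.2},{"dx": 0,"dy": 0,"dz": 0.06,"wx": 0,"wy": 0,"wz": 0,"grip": 0.2},{"dx": 0,"dy": 0,"dz": 0.06,"wx": 0,"wy": 0,"wz": 0,"grip": 0.2},{"dx": 0,"dy": 0,"dz": 0,"wx": 0,"wy": 0,"wz": 0,"grip": 0.2},{"dx": 0,"dy": 0,"dz": 0,"wx": 0,"wy": 0,"wz": 0,"grip": 0.2}]'

```text
t: 14.1
tool_pos: [0.6179, 0.0689, 0.1151]
tool_rot: [0.63, 0.776, 0.0, 0.0]
ft_force: [0.5, 0.7, -3.1]
gripper_width: 0.0493
finger_force: 42.1
```

servo_tool --targets '[{"dx": 0,"dy": 0,"dz": 0.04,"wx": 0,"wy": 0,"wz": 0,"grip": 0.2},{"dx": 0,"dy": 0,"dz": 0.04,"wx": 0,"wy": 0,"wz": 0,"grip": 0.2},{"dx": 0,"dy": 0,"dz": 0.04,"wx": 0,"wy": 0,"wz": 0,"grip": 0.2},{"dx": 0,"dy": 0,"dz": 0.04,"wx": 0,"wy": 0,"wz": 0,"grip": 0.2},{"dx": 0,"dy": 0,"dz": 0.04,"wx": 0,"wy": 0,"wz": 0,"grip": 0.2},{"dx": 0,"dy": 0,"dz": 0.04,"wx": 0,"wy": 0,"wz": 0,"grip": 0.2},{"dx": 0,"dy": 0,"dz": 0.04,"wx": 0,"wy": 0,"wz": 0,"grip": 0.2},{"dx": 0,"dy": 0,"dz": 0.04,"wx": 0,"wy": 0,"wz": 0,"grip": 0.2},{"dx": 0,"dy": 0,"dz": 0.0,"wx": 0,"wy": 0,"wz": 0,"grip": 0.2},{"dx": 0,"dy": 0,"dz": 0,"wx": 0,"wy": 0,"wz": 0,"grip": 0.2}]'

```text
t: 15.35
tool_pos: [0.6179, 0.0689, 0.1119]
tool_rot: [0.63, 0.776, -0.0, 0.0]
ft_force: [-1.2, -0.3, -3.2]
gripper_width: 0.0494
finger_force: 42.1
```

servo_tool --targets '[{"dx": 0,"dy": 0,"dz": 0.04,"wx": 0,"wy": 0,"wz": 0,"grip": 0.2},{"dx": 0,"dy": 0,"dz": 0.04,"wx": 0,"wy": 0,"wz": 0,"grip": 0.2},{"dx": 0,"dy": 0,"dz": 0.04,"wx": 0,"wy": 0,"wz": 0,"grip": 0.2},{"dx": 0,"dy": 0,"dz": 0.04,"wx": 0,"wy": 0,"wz": 0,"grip": 0.2},{"dx": 0,"dy": 0,"dz": 0.04,"wx": 0,"wy": 0,"wz": 0,"grip": 0.2},{"dx": 0,"dy": 0,"dz": 0.04,"wx": 0,"wy": 0,"wz": 0,"grip": 0.2},{"dx": 0,"dy": 0,"dz": 0.04,"wx": 0,"wy": 0,"wz": 0,"grip": 0.2},{"dx": 0,"dy": 0,"dz": 0.0,"wx": 0,"wy": 0,"wz": 0,"grip": 0.2},{"dx": 0,"dy": 0,"dz": 0.0,"wx": 0,"wy": 0,"wz": 0,"grip": 0.2},{"dx": 0,"dy": 0,"dz": 0,"wx": 0,"wy": 0,"wz": 0,"grip": 0.2}]'

```text
t: 16.6
tool_pos: [0.6185, 0.0692, 0.1102]
tool_rot: [0.63, 0.776, 0.0, 0.0]
ft_force: [-0.9, -0.6, 7.3]
gripper_width: 0.0496
finger_force: 43.1
```

Floor contact at about 10 N. Relax, release and retreat upwards.

servo_tool --targets '[{"dx": 0,"dy": 0,"dz": -0.04,"wx": 0,"wy": 0,"wz": 0,"grip": 0.2},{"dx": 0,"dy": 0,"dz": -0.03,"wx": 0,"wy": 0,"wz": 0,"grip": 0.2},{"dx": 0,"dy": 0,"dz": 0,"wx": 0,"wy": 0,"wz": 0,"grip": 0.6},{"dx": 0,"dy": 0,"dz": 0,"wx": 0,"wy": 0,"wz": 0,"grip": 0.7},{"dx": 0,"dy": 0,"dz": 0,"wx": 0,"wy": 0,"wz": 0,"grip": 0.8},{"dx": 0,"dy": 0,"dz": 0,"wx": 0,"wy": 0,"wz": 0,"grip": 0.9},{"dx": 0,"dy": 0,"dz": 0,"wx": 0,"wy": 0,"wz": 0,"grip": 1},{"dx": 0,"dy": 0,"dz": 0,"wx": 0,"wy": 0,"wz": 0,"grip": 1},{"dx": 0,"dy": 0,"dz": 0,"wx": 0,"wy": 0,"wz": 0,"grip": 1},{"dx": 0,"dy": 0,"dz": 0,"wx": 0,"wy": 0,"wz": 0,"grip": 1}]'

```text
t: 17.85
tool_pos: [0.6179, 0.0689, 0.1098]
tool_rot: [0.63, 0.776, -0.0, 0.0]
ft_force: [0.2, 0.4, -0.2]
gripper_width: 0.0852
finger_force: 0.0
```

servo_tool --targets '[{"dx": 0,"dy": 0,"dz": -0.5,"wx": 0,"wy": 0,"wz": 0,"grip": 1},{"dx": 0,"dy": 0,"dz": -1,"wx": 0,"wy": 0,"wz": 0,"grip": 1},{"dx": 0,"dy": 0,"dz": -1.5,"wx": 0,"wy": 0,"wz": 0,"grip": 1},{"dx": 0,"dy": 0,"dz": -2,"wx": 0,"wy": 0,"wz": 0,"grip": 1},{"dx": 0,"dy": 0,"dz": -2,"wx": 0,"wy": 0,"wz": 0,"grip": 1},{"dx": 0,"dy": 0,"dz": -2,"wx": 0,"wy": 0,"wz": 0,"grip": 1},{"dx": 0,"dy": 0,"dz": -2,"wx": 0,"wy": 0,"wz": 0,"grip": 1},{"dx": 0,"dy": 0,"dz": -2,"wx": 0,"wy": 0,"wz": 0,"grip": 1},{"dx": 0,"dy": 0,"dz": -2,"wx": 0,"wy": 0,"wz": 0,"grip": 1},{"dx": 0,"dy": 0,"dz": -1,"wx": 0,"wy": 0,"wz": 0,"grip": 1}]'

```text
t: 19.1
tool_pos: [0.6185, 0.0691, 0.272]
tool_rot: [0.63, 0.776, 0.001, 0.001]
ft_force: [-0.7, 0.2, -1.3]
gripper_width: 0.0852
finger_force: 0.0
```

```bash
python3 - <<'E'
from h import *
import pickle
s=arm.observe();print(s['tool_pos'],s['t'])
D={n:shot(n) for n in('scene','side','wrist')}
pickle.dump(D,open('D3.pkl','wb'))
p=np.array([.6178,.0692,.09])
T=p.copy();T[2]=.174
print('tip pred',[proj(D[n],T).round(1) for n in D]); ims=[]
for n in('scene','side'):
    u,v=map(int,proj(D[n],p)); print(n,u-38,v-50)
    ims.append(cv2.resize(D[n]['img'][v-50:v+50,u-38:u+38],None,fx=5,fy=5,interpolation=2))
w=D['wrist']; u,v=map(int,proj(w,T)); print('w',u-100,v-100)
cv2.imwrite('pics/v.png',np.hstack(ims)); cv2.imwrite('pics/w3.png',cv2.resize(w['img'][max(v-100,0):v+100,u-100:u+100],None,fx=3,fy=3))
# button blobs in wrist: circle find
g=cv2.cvtColor(w['img'],6)
c=cv2.HoughCircles(cv2.medianBlur(g,3),cv2.HOUGH_GRADIENT,1,10,param1=80,param2=18,minRadius=8,maxRadius=90)
if c is not None: print([k.round(1).tolist() for k in c[0] if np.hypot(k[0]-u,k[1]-v)<60][:8])
E
```

```text
[0.61852361 0.06910091 0.27203047] 19.1
tip pred [array([364.8, 247.5]), array([262.3, 228.7]), array([320.4, 225.4])]
scene 324 221
side 227 206
w 220 125
[[321.5, 215.5, 36.400001525878906], [320.5, 226.5, 21.0], [309.5, 214.5, 47.400001525878906], [331.5, 229.5, 45.70000076293945], [337.5, 214.5, 48.29999923706055], [321.5, 242.5, 35.79999923706055], [327.5, 205.5, 41.599998474121094], [321.5, 195.5, 25.799999237060547]]
```

View pics/v.png

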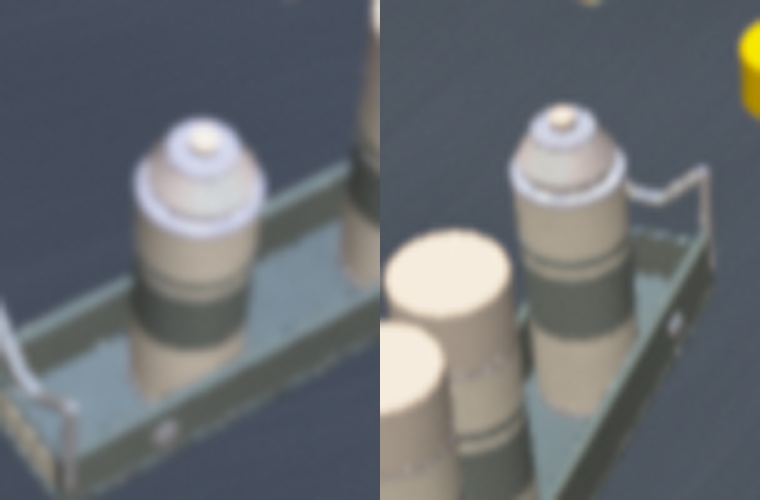

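View pics/w3.png

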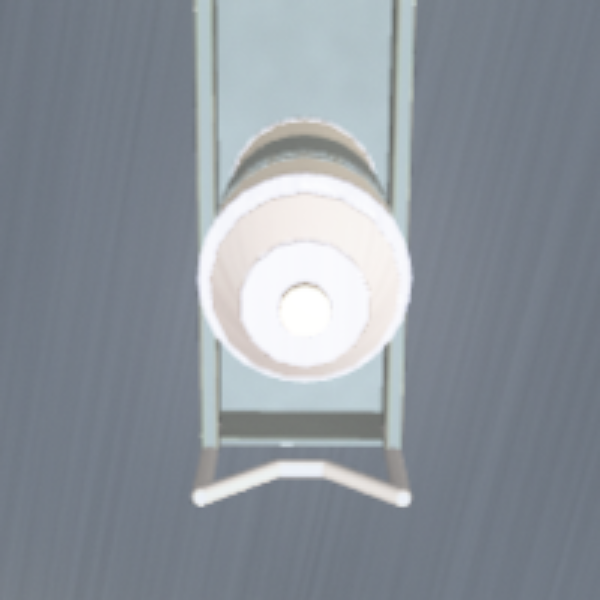

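The can is upright in the lane: its button is at wrist pixel (321,228), its base is on the floor, and both neighbours stand. Next I'll check the clearance around the white cap.

```bash
python3 - <<'E'
from h import *
import pickle
D=pickle.load(open('D.pkl','rb'));S=D['scene'];B=D['side']
for n,im in D.items():
    h=cv2.cvtColor(im['img'],40); m=((h[...,0]>22)&(h[...,0]<35)&(h[...,1]>200)&(h[...,2]>120)).astype(np.uint8)
    for c in cv2.findContours(m,0,2)[0]:
        if cv2.contourArea(c)>150: M=cv2.moments(c);u,v=M['m10']/M['m00'],M['m01']/M['m00'];print(n,u,v,onz(im,u,v,.02).round(3))
W=pickle.load(open('D3.pkl','rb'))['wrist']
print('can axis',onz(W,321.3,227.7,.174))
w=np.array([.543,-.1625,0]); goal(np.array([.543,-.1625,.135]),0)
E
```

```text
scene 258.49555555555554 338.9552380952381 [ 0.657 -0.184  0.02 ]
scene 256.12387938060306 259.1320293398533 [ 0.448 -0.13   0.02 ]
side 365.56615952051635 254.4001844167819 [ 0.446 -0.128  0.02 ]
side 308.08290743895515 219.29869392390685 [ 0.654 -0.183  0.02 ]
can axis [0.61870167 0.06779401 0.174     ]
t 19.25 pos [0.618  0.0689 0.2702] d cm [-21.11 -12.11  13.52] d cm after turn [-21.14 -12.04  13.52] w [0.001 0.    0.003] q [ 0.09  0.46 -0.39  1.53  0.18  1.19 -0.12] F [ 0.9 -0.9  0.1] w 0.0853
```

servo_tool --targets '[{"dx": -2.11,"dy": -1.2,"dz": 0,"wx": 0,"wy": 0,"wz": 0,"grip": 1},{"dx": -2.11,"dy": -1.2,"dz": 0,"wx": 0,"wy": 0,"wz": 0,"grip": 1},{"dx": -2.11,"dy": -1.2,"dz": 0,"wx": 0,"wy": 0,"wz": 0,"grip": 1},{"dx": -2.11,"dy": -1.2,"dz": 0,"wx": 0,"wy": 0,"wz": 0,"grip": 1},{"dx": -2.11,"dy": -1.2,"dz": 0,"wx": 0,"wy": 0,"wz": 0,"grip": 1},{"dx": -2.11,"dy": -1.2,"dz": 0,"wx": 0,"wy": 0,"wz": 0,"grip": 1},{"dx": -2.11,"dy": -1.2,"dz": 0,"wx": 0,"wy": 0,"wz": 0,"grip": 1},{"dx": -2.11,"dy": -1.2,"dz": 0,"wx": 0,"wy": 0,"wz": 0,"grip": 1},{"dx": -2.11,"dy": -1.2,"dz": 0,"wx": 0,"wy": 0,"wz": 0,"grip": 1},{"dx": -2.11,"dy": -1.2,"dz": 0,"wx": 0,"wy": 0,"wz": 0,"grip": 1}]'

```text
t: 20.5
tool_pos: [0.5429, -0.1629, 0.2688]
tool_rot: [0.63, 0.776, -0.0, -0.001]
ft_force: [0.4, -1.3, 0.9]
gripper_width: 0.0853
finger_force: 0.0
```

servo_tool --targets '[{"dx": 0,"dy": 0,"dz": 1.69,"wx": 0,"wy": 0,"wz": 0,"grip": 1},{"dx": 0,"dy": 0,"dz": 1.69,"wx": 0,"wy": 0,"wz": 0,"grip": 1},{"dx": 0,"dy": 0,"dz": 1.69,"wx": 0,"wy": 0,"wz": 0,"grip": 1},{"dx": 0,"dy": 0,"dz": 1.69,"wx": 0,"wy": 0,"wz": 0,"grip": 1},{"dx": 0,"dy": 0,"dz": 1.69,"wx": 0,"wy": 0,"wz": 0,"grip": 1},{"dx": 0,"dy": 0,"dz": 1.69,"wx": 0,"wy": 0,"wz": 0,"grip": 1},{"dx": 0,"dy": 0,"dz": 1.69,"wx": 0,"wy": 0,"wz": 0,"grip": 1},{"dx": 0,"dy": 0,"dz": 1.69,"wx": 0,"wy": 0,"wz": 0,"grip": 1},{"dx": 0,"dy": 0,"dz": 0,"wx": 0,"wy": 0,"wz": 0,"grip": 1},{"dx": 0,"dy": 0,"dz": 0,"wx": 0,"wy": 0,"wz": 0,"grip": 1}]'

```text
t: 21.75
tool_pos: [0.5443, -0.1623, 0.1349]
tool_rot: [0.63, 0.776, 0.0, 0.0]
ft_force: [0.2, -0.0, 0.1]
gripper_width: 0.0857
finger_force: 0.0
```

```bash
python3 - <<'E'
from h import *
import pickle
d=shot('wrist','w4.png');s=arm.observe();print(s['tool_pos'],s['t'])
pickle.dump(d,open('w4.pkl','wb'))
T=np.array([.543,-.1625,.037]);u,v=proj(d,T).astype(int);print('pred',u,v)
h=cv2.cvtColor(d['img'],40);hv=h[v-70:v+70,u-70:u+70]
for th in(200,225,240,250):
    m=((hv[...,2]>th)&(hv[...,1]<60)).astype(np.uint8)
    c=max(cv2.findContours(m,0,2)[0],key=cv2.contourArea); e=cv2.fitEllipse(c); x=e[0][0]+u-70;y=e[0][1]+v-70
    print(th,round(x,1),round(y,1),np.round(e[1],1),onz(d,x,y,.037).round(4))
W=pickle.load(open('D3.pkl','rb'))['wrist'];hv=cv2.cvtColor(W['img'],40)[180:265,280:365]
print('expected diam px',.053*408.3/(d['pose'][2][3]-.037))
E
```

```text
[ 0.54443908 -0.16235799  0.13518368] 21.8
pred 319 225
200 321.6 225.2 [74.8 76.8] [ 0.5441 -0.1621  0.037 ]
225 321.6 225.2 [73.8 76. ] [ 0.5441 -0.162   0.037 ]
240 321.8 225.2 [73.  74.5] [ 0.5442 -0.162   0.037 ]
250 321.5 226.0 [69.3 71.7] [ 0.5441 -0.1626  0.037 ]
expected diam px 81.87391292807908
```

View pics/w4.png

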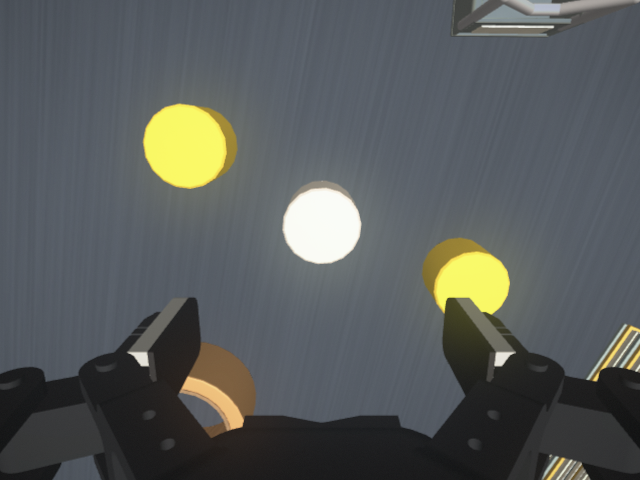

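The white cap is centred at (322,225), with the yellow ones clear at (187,146) and (472,282). Descend and grip it.

servo_tool --targets '[{"dx": 0,"dy": 0,"dz": 1.6,"wx": 0,"wy": 0,"wz": 0,"grip": 1},{"dx": 0,"dy": 0,"dz": 1.6,"wx": 0,"wy": 0,"wz": 0,"grip": 1},{"dx": 0,"dy": 0,"dz": 1.6,"wx": 0,"wy": 0,"wz": 0,"grip": 1},{"dx": 0,"dy": 0,"dz": 1.6,"wx": 0,"wy": 0,"wz": 0,"grip": 1},{"dx": 0,"dy": 0,"dz": 1.6,"wx": 0,"wy": 0,"wz": 0,"grip": 1},{"dx": 0,"dy": 0,"dz": 1.6,"wx": 0,"wy": 0,"wz": 0,"grip": 1},{"dx": 0,"dy": 0,"dz": 1.6,"wx": 0,"wy": 0,"wz": 0,"grip": 1},{"dx": 0,"dy": 0,"dz": 1.0,"wx": 0,"wy": 0,"wz": 0,"grip": 1},{"dx": 0,"dy": 0,"dz": 0.7,"wx": 0,"wy": 0,"wz": 0,"grip": 1},{"dx": 0,"dy": 0,"dz": 0,"wx": 0,"wy": 0,"wz": 0,"grip": 1}]'

```text
t: 23.05
tool_pos: [0.5437, -0.1622, 0.0052]
tool_rot: [0.63, 0.776, -0.0, -0.0]
ft_force: [0.4, -0.3, 0.1]
gripper_width: 0.0853
finger_force: 0.0
```

servo_tool --targets '[{"dx": 0,"dy": 0,"dz": 0,"wx": 0,"wy": 0,"wz": 0,"grip": 0.8},{"dx": 0,"dy": 0,"dz": 0,"wx": 0,"wy": 0,"wz": 0,"grip": 0.7},{"dx": 0,"dy": 0,"dz": 0,"wx": 0,"wy": 0,"wz": 0,"grip": 0.6},{"dx": 0,"dy": 0,"dz": 0,"wx": 0,"wy": 0,"wz": 0,"grip": 0.5},{"dx": 0,"dy": 0,"dz": 0,"wx": 0,"wy": 0,"wz": 0,"grip": 0.3},{"dx": 0,"dy": 0,"dz": 0,"wx": 0,"wy": 0,"wz": 0,"grip": 0.2},{"dx": 0,"dy": 0,"dz": 0,"wx": 0,"wy": 0,"wz": 0,"grip": 0.2},{"dx": 0,"dy": 0,"dz": 0,"wx": 0,"wy": 0,"wz": 0,"grip": 0.2},{"dx": 0,"dy": 0,"dz": 0,"wx": 0,"wy": 0,"wz": 0,"grip": 0.2},{"dx": 0,"dy": 0,"dz": 0,"wx": 0,"wy": 0,"wz": 0,"grip": 0.2}]' --grip_force 80

```text
t: 24.3
tool_pos: [0.5443, -0.1624, 0.0069]
tool_rot: [0.63, 0.776, 0.0, 0.0]
ft_force: [-3.3, 1.9, 12.6]
gripper_width: 0.0485
finger_force: 80.4
```

```bash
python3 - <<'E'
from h import *
import pickle
s=arm.observe();p=s['tool_pos'];print(p,s['t'],s['gripper_width'],s['ft_force'])
W=pickle.load(open('D3.pkl','rb'))['wrist'];g=cv2.cvtColor(W['img'],6)[200:255,295:348]
print('btn')
for th in(251,253,254):
    m=(W['img'][212:244,305:338].min(2)>=th).astype(np.uint8)
    c=max(cv2.findContours(m,0,2)[0],key=cv2.contourArea);b=cv2.boundingRect(c);print(th,b[0]+305+b[2]/2-.5,b[1]+212+b[3]/2-.5,b[2:])
E
```

```text
[ 0.54426315 -0.16236854  0.00694437] 24.3 0.048496036217611935 [-3.32765705  1.92256341 12.55609621]
btn
251 321.5 228.5 (16, 16)
253 321.5 228.5 (16, 16)
254 321.0 228.5 (15, 14)
```

```bash
cat > tgt.py <<'E'
from h import *
import pickle
W=pickle.load(open('D3.pkl','rb'))['wrist'];d=pickle.load(open('w4.pkl','rb'))
yt=np.cross(-eZ,ex)
can=onz(W,321.4,228.3,.174);cap=onz(d,321.6,225.3,.037)
g=np.array([.5443,-.1624,0]); rel=np.array([.6179,.0689,0])
x=g@ex+(can-cap)@ex; y=rel@yt
T=x*ex+y*yt
E
python3 - <<'E'
from tgt import *
print(can,cap,'T',T,'alt y',(g+can-cap)@yt-y, 'vs release x',x-rel@ex)
T[2]=.215; goal(T,0)
E
```

```text
[0.61885149 0.0674026  0.174     ] [ 0.54409366 -0.16211621  0.037     ] T [ 0.61830131  0.06696215 -0.        ] alt y 0.0007725713357091823 vs release x -0.0019789713458373687
t 24.3 pos [ 0.5443 -0.1624  0.0069] d cm [ 20.91  11.97 -20.81] d cm after turn [ 20.96  11.9  -20.81] w [0.001 0.001 0.003] q [ 0.39  0.7  -0.24  1.86  0.27  0.61  0.19] F [-3.3  1.9 12.6] w 0.0485
```

servo_tool --targets '[{"dx": 0,"dy": 0,"dz": -1,"wx": 0,"wy": 0,"wz": 0,"grip": 0.2},{"dx": 0,"dy": 0,"dz": -2,"wx": 0,"wy": 0,"wz": 0,"grip": 0.2},{"dx": 0,"dy": 0,"dz": -2.5,"wx": 0,"wy": 0,"wz": 0,"grip": 0.2},{"dx": 0,"dy": 0,"dz": -2.5,"wx": 0,"wy": 0,"wz": 0,"grip": 0.2},{"dx": 0,"dy": 0,"dz": -2.5,"wx": 0,"wy": 0,"wz": 0,"grip": 0.2},{"dx": 0,"dy": 0,"dz": -2.5,"wx": 0,"wy": 0,"wz": 0,"grip": 0.2},{"dx": 0,"dy": 0,"dz": -2.5,"wx": 0,"wy": 0,"wz": 0,"grip": 0.2},{"dx": 0,"dy": 0,"dz": -2.5,"wx": 0,"wy": 0,"wz": 0,"grip": 0.2},{"dx": 0,"dy": 0,"dz": -2.5,"wx": 0,"wy": 0,"wz": 0,"grip": 0.2},{"dx": 0,"dy": 0,"dz": -0.5,"wx": 0,"wy": 0,"wz": 0,"grip": 0.2}]'

```text
t: 25.55
tool_pos: [0.545, -0.1624, 0.2182]
tool_rot: [0.63, 0.776, 0.001, 0.002]
ft_force: [-0.1, 0.9, -0.9]
gripper_width: 0.0483
finger_force: 82.4
```

servo_tool --targets '[{"dx": 2.09,"dy": 1.19,"dz": 0,"wx": 0,"wy": 0,"wz": 0,"grip": 0.2},{"dx": 2.09,"dy": 1.19,"dz": 0,"wx": 0,"wy": 0,"wz": 0,"grip": 0.2},{"dx": 2.09,"dy": 1.19,"dz": 0,"wx": 0,"wy": 0,"wz": 0,"grip": 0.2},{"dx": 2.09,"dy": 1.19,"dz": 0,"wx": 0,"wy": 0,"wz": 0,"grip": 0.2},{"dx": 2.09,"dy": 1.19,"dz": 0,"wx": 0,"wy": 0,"wz": 0,"grip": 0.2},{"dx": 2.09,"dy": 1.19,"dz": 0,"wx": 0,"wy": 0,"wz": 0,"grip": 0.2},{"dx": 2.09,"dy": 1.19,"dz": 0,"wx": 0,"wy": 0,"wz": 0,"grip": 0.2},{"dx": 2.09,"dy": 1.19,"dz": 0,"wx": 0,"wy": 0,"wz": 0,"grip": 0.2},{"dx": 2.09,"dy": 1.19,"dz": 0,"wx": 0,"wy": 0,"wz": 0,"grip": 0.2},{"dx": 2.09,"dy": 1.19,"dz": 0,"wx": 0,"wy": 0,"wz": 0,"grip": 0.2}]'

```text
t: 26.8
tool_pos: [0.6171, 0.0675, 0.215]
tool_rot: [0.63, 0.776, -0.0, -0.0]
ft_force: [-0.5, 0.0, -0.4]
gripper_width: 0.0486
finger_force: 82.4
```

servo_tool --targets '[{"dx": 0,"dy": 0,"dz": 0,"wx": 0,"wy": 0,"wz": 0,"grip": 0.2},{"dx": 0,"dy": 0,"dz": 0,"wx": 0,"wy": 0,"wz": 0,"grip": 0.2},{"dx": 0,"dy": 0,"dz": 0,"wx": 0,"wy": 0,"wz": 0,"grip": 0.2},{"dx": 0,"dy": 0,"dz": 0,"wx": 0,"wy": 0,"wz": 0,"grip": 0.2},{"dx": 0,"dy": 0,"dz": 0,"wx": 0,"wy": 0,"wz": 0,"grip": 0.2},{"dx": 0,"dy": 0,"dz": 0,"wx": 0,"wy": 0,"wz": 0,"grip": 0.2},{"dx": 0,"dy": 0,"dz": 0,"wx": 0,"wy": 0,"wz": 0,"grip": 0.2},{"dx": 0,"dy": 0,"dz": 0,"wx": 0,"wy": 0,"wz": 0,"grip": 0.2},{"dx": 0,"dy": 0,"dz": 0,"wx": 0,"wy": 0,"wz": 0,"grip": 0.2},{"dx": 0,"dy": 0,"dz": 0,"wx": 0,"wy": 0,"wz": 0,"grip": 0.2}]'

```text
t: 28.05
tool_pos: [0.6174, 0.0668, 0.2156]
tool_rot: [0.63, 0.776, -0.0, 0.0]
ft_force: [0.3, 0.5, -0.6]
gripper_width: 0.0485
finger_force: 82.4
```

```bash
python3 - <<'E'
from tgt import *
T[2]=.215
for i in range(3): goal(T,0); shot('wrist')
d2=shot('wrist');print(np.array([R.from_quat(arm.observe()['tool_rot']).as_matrix()[:,2]]).round(4))
# cap in hand: bright low-sat blob near TCP column
s=arm.observe();c0=s['tool_pos']+eZ*.030;u,v=proj(d2,c0);print('cap top pred',u,v)
h=cv2.cvtColor(d2['img'],40);u,v=int(u),int(v);hv=h[v-75:v+75,u-75:u+75];m=((hv[...,2]>225)&(hv[...,1]<60)).astype(np.uint8)
for c in sorted(cv2.findContours(m,0,2)[0],key=cv2.contourArea)[-2:]:
    print(np.add(cv2.boundingRect(c),(u-75,v-75,0,0)),cv2.contourArea(c))
    if len(c)>5:
        e=cv2.fitEllipse(c);q=onz(d2,e[0][0]+u-75,e[0][1]+v-75,c0[2]);print(e,(q-can)@ex,(q-can)@yt)
E
```

```text
t 28.05 pos [0.6174 0.0668 0.2156] d cm [-0.    0.1   0.06] d cm after turn [-0.    0.1   0.06] w [0.    0.    0.003] q [ 0.08  0.51 -0.37  1.59  0.2   1.08 -0.13] F [ 0.3  0.5 -0.6] w 0.0485
t 28.1 pos [0.6174 0.0668 0.2156] d cm [-0.    0.1   0.06] d cm after turn [-0.    0.1   0.06] w [-0.     0.     0.003] q [ 0.08  0.51 -0.37  1.59  0.2   1.08 -0.13] F [ 0.2  0.1 -0.5] w 0.0481
t 28.15 pos [0.6174 0.0668 0.2156] d cm [0.   0.1  0.06] d cm after turn [0.   0.1  0.06] w [-0.    -0.     0.003] q [ 0.08  0.51 -0.37  1.59  0.2   1.08 -0.13] F [-0.2  0.2 -1.1] w 0.0486
[[ 0. -0. -1.]]
cap top pred 322.75514884956146 311.55655944654694
[256 245 131 128] 13243.0
((75.1507797241211, 73.1123046875), (126.09119415283203, 134.97015380859375), 80.43586730957031) 0.0006491212095567692 -0.0018113538158147542
```

servo_tool --targets '[{"dx": 0,"dy": 0.13,"dz": 0,"wx": 0,"wy": 0,"wz": 0,"grip": 0.2},{"dx": 0,"dy": 0,"dz": 0.6,"wx": 0,"wy": 0,"wz": 0,"grip": 0.2},{"dx": 0,"dy": 0,"dz": 0.6,"wx": 0,"wy": 0,"wz": 0,"grip": 0.2},{"dx": 0,"dy": 0,"dz": 0.6,"wx": 0,"wy": 0,"wz": 0,"grip": 0.2},{"dx": 0,"dy": 0,"dz": 0.6,"wx": 0,"wy": 0,"wz": 0,"grip": 0.2},{"dx": 0,"dy": 0,"dz": 0.6,"wx": 0,"wy": 0,"wz": 0,"grip": 0.2},{"dx": 0,"dy": 0,"dz": 0.6,"wx": 0,"wy": 0,"wz": 0,"grip": 0.2},{"dx": 0,"dy": 0,"dz": 0.6,"wx": 0,"wy": 0,"wz": 0,"grip": 0.2},{"dx": 0,"dy": 0,"dz": 0.4,"wx": 0,"wy": 0,"wz": 0,"grip": 0.2},{"dx": 0,"dy": 0,"dz": 0,"wx": 0,"wy": 0,"wz": 0,"grip": 0.2}]'

```text
t: 29.5
tool_pos: [0.6184, 0.067, 0.1692]
tool_rot: [0.63, 0.776, -0.0, -0.0]
ft_force: [-0.1, -0.2, -0.7]
gripper_width: 0.0486
finger_force: 82.4
```

servo_tool --targets '[{"dx": 0,"dy": 0,"dz": 0.1,"wx": 0,"wy": 0,"wz": 0,"grip": 0.2},{"dx": 0,"dy": 0,"dz": 0.1,"wx": 0,"wy": 0,"wz": 0,"grip": 0.2},{"dx": 0,"dy": 0,"dz": 0.1,"wx": 0,"wy": 0,"wz": 0,"grip": 0.2},{"dx": 0,"dy": 0,"dz": 0.1,"wx": 0,"wy": 0,"wz": 0,"grip": 0.2},{"dx": 0,"dy": 0,"dz": 0.1,"wx": 0,"wy": 0,"wz": 0,"grip": 0.2},{"dx": 0,"dy": 0,"dz": 0.1,"wx": 0,"wy": 0,"wz": 0,"grip": 0.2},{"dx": 0,"dy": 0,"dz": 0.1,"wx": 0,"wy": 0,"wz": 0,"grip": 0.2},{"dx": 0,"dy": 0,"dz": 0.1,"wx": 0,"wy": 0,"wz": 0,"grip": 0.2},{"dx": 0,"dy": 0,"dz": 0.1,"wx": 0,"wy": 0,"wz": 0,"grip": 0.2},{"dx": 0,"dy": 0,"dz": 0,"wx": 0,"wy": 0,"wz": 0,"grip": 0.2}]'

```text
t: 30.75
tool_pos: [0.6185, 0.067, 0.1604]
tool_rot: [0.63, 0.776, -0.0, -0.0]
ft_force: [-0.8, -1.3, -0.0]
gripper_width: 0.0483
finger_force: 82.4
```

servo_tool --targets '[{"dx": 0,"dy": 0,"dz": 0.05,"wx": 0,"wy": 0,"wz": 0,"grip": 0.2},{"dx": 0,"dy": 0,"dz": 0.05,"wx": 0,"wy": 0,"wz": 0,"grip": 0.2},{"dx": 0,"dy": 0,"dz": 0.05,"wx": 0,"wy": 0,"wz": 0,"grip": 0.2},{"dx": 0,"dy": 0,"dz": 0.05,"wx": 0,"wy": 0,"wz": 0,"grip": 0.2},{"dx": 0,"dy": 0,"dz": 0.05,"wx": 0,"wy": 0,"wz": 0,"grip": 0.2},{"dx": 0,"dy": 0,"dz": 0.05,"wx": 0,"wy": 0,"wz": 0,"grip": 0.2},{"dx": 0,"dy": 0,"dz": 0.05,"wx": 0,"wy": 0,"wz": 0,"grip": 0.2},{"dx": 0,"dy": 0,"dz": 0.05,"wx": 0,"wy": 0,"wz": 0,"grip": 0.2},{"dx": 0,"dy": 0,"dz": 0,"wx": 0,"wy": 0,"wz": 0,"grip": 0.2},{"dx": 0,"dy": 0,"dz": 0,"wx": 0,"wy": 0,"wz": 0,"grip": 0.2}]'

```text
t: 32.0
tool_pos: [0.619, 0.0671, 0.1569]
tool_rot: [0.63, 0.776, 0.0, 0.0]
ft_force: [1.0, 1.4, 5.3]
gripper_width: 0.0483
finger_force: 83.1
```

servo_tool --targets '[{"dx": 0,"dy": 0,"dz": 0.05,"wx": 0,"wy": 0,"wz": 0,"grip": 0.2},{"dx": 0,"dy": 0,"dz": 0.05,"wx": 0,"wy": 0,"wz": 0,"grip": 0.2},{"dx": 0,"dy": 0,"dz": 0.05,"wx": 0,"wy": 0,"wz": 0,"grip": 0.2},{"dx": 0,"dy": 0,"dz": 0.05,"wx": 0,"wy": 0,"wz": 0,"grip": 0.2},{"dx": 0,"dy": 0,"dz": 0,"wx": 0,"wy": 0,"wz": 0,"grip": 0.2},{"dx": 0,"dy": 0,"dz": 0,"wx": 0,"wy": 0,"wz": 0,"grip": 0.2},{"dx": 0,"dy": 0,"dz": 0,"wx": 0,"wy": 0,"wz": 0,"grip": 0.2},{"dx": 0,"dy": 0,"dz": 0,"wx": 0,"wy": 0,"wz": 0,"grip": 0.2},{"dx": 0,"dy": 0,"dz": 0,"wx": 0,"wy": 0,"wz": 0,"grip": 0.2},{"dx": 0,"dy": 0,"dz": 0,"wx": 0,"wy": 0,"wz": 0,"grip": 0.2}]'

```text
t: 33.25
tool_pos: [0.6195, 0.0671, 0.1557]
tool_rot: [0.63, 0.776, 0.001, 0.001]
ft_force: [0.5, -0.2, 9.7]
gripper_width: 0.0484
finger_force: 83.7
```

servo_tool --targets '[{"dx": 0,"dy": 0,"dz": 0.06,"wx": 0,"wy": 0,"wz": 0,"grip": 0.2},{"dx": 0,"dy": 0,"dz": 0.06,"wx": 0,"wy": 0,"wz": 0,"grip": 0.2},{"dx": 0,"dy": 0,"dz": 0.06,"wx": 0,"wy": 0,"wz": 0,"grip": 0.2},{"dx": 0,"dy": 0,"dz": 0.06,"wx": 0,"wy": 0,"wz": 0,"grip": 0.2},{"dx": 0,"dy": 0,"dz": 0.06,"wx": 0,"wy": 0,"wz": 0,"grip": 0.2},{"dx": 0,"dy": 0,"dz": 0,"wx": 0,"wy": 0,"wz": 0,"grip": 0.2},{"dx": 0,"dy": 0,"dz": 0,"wx": 0,"wy": 0,"wz": 0,"grip": 0.2},{"dx": 0,"dy": 0,"dz": 0,"wx": 0,"wy": 0,"wz": 0,"grip": 0.2},{"dx": 0,"dy": 0,"dz": 0,"wx": 0,"wy": 0,"wz": 0,"grip": 0.2},{"dx": 0,"dy": 0,"dz": 0,"wx": 0,"wy": 0,"wz": 0,"grip": 0.2}]'

```text
t: 34.5
tool_pos: [0.6186, 0.067, 0.1515]
tool_rot: [0.63, 0.776, -0.0, -0.0]
ft_force: [-0.4, 0.1, -3.0]
gripper_width: 0.0487
finger_force: 82.8
```

servo_tool --targets '[{"dx": 0,"dy": 0,"dz": 0.06,"wx": 0,"wy": 0,"wz": 0,"grip": 0.2},{"dx": 0,"dy": 0,"dz": 0.06,"wx": 0,"wy": 0,"wz": 0,"grip": 0.2},{"dx": 0,"dy": 0,"dz": 0.06,"wx": 0,"wy": 0,"wz": 0,"grip": 0.2},{"dx": 0,"dy": 0,"dz": 0,"wx": 0,"wy": 0,"wz": 0,"grip": 0.2},{"dx": 0,"dy": 0,"dz": 0,"wx": 0,"wy": 0,"wz": 0,"grip": 0.2},{"dx": 0,"dy": 0,"dz": 0,"wx": 0,"wy": 0,"wz": 0,"grip": 0.2},{"dx": 0,"dy": 0,"dz": 0,"wx": 0,"wy": 0,"wz": 0,"grip": 0.2},{"dx": 0,"dy": 0,"dz": 0,"wx": 0,"wy": 0,"wz": 0,"grip": 0.2},{"dx": 0,"dy": 0,"dz": 0,"wx": 0,"wy": 0,"wz": 0,"grip": 0.2},{"dx": 0,"dy": 0,"dz": 0,"wx": 0,"wy": 0,"wz": 0,"grip": 0.2}]'

```text
t: 35.75
tool_pos: [0.6187, 0.067, 0.1498]
tool_rot: [0.63, 0.776, 0.0, 0.0]
ft_force: [0.4, 0.7, 0.7]
gripper_width: 0.0484
finger_force: 83.1
```

The lugs snapped over the bead, as the force dropped to about 0. Now press on to the shoulder.

servo_tool --targets '[{"dx": 0,"dy": 0,"dz": 0.05,"wx": 0,"wy": 0,"wz": 0,"grip": 0.2},{"dx": 0,"dy": 0,"dz": 0.05,"wx": 0,"wy": 0,"wz": 0,"grip": 0.2},{"dx": 0,"dy": 0,"dz": 0.05,"wx": 0,"wy": 0,"wz": 0,"grip": 0.2},{"dx": 0,"dy": 0,"dz": 0.05,"wx": 0,"wy": 0,"wz": 0,"grip": 0.2},{"dx": 0,"dy": 0,"dz": 0,"wx": 0,"wy": 0,"wz": 0,"grip": 0.2},{"dx": 0,"dy": 0,"dz": 0,"wx": 0,"wy": 0,"wz": 0,"grip": 0.2},{"dx": 0,"dy": 0,"dz": 0,"wx": 0,"wy": 0,"wz": 0,"grip": 0.2},{"dx": 0,"dy": 0,"dz": 0,"wx": 0,"wy": 0,"wz": 0,"grip": 0.2},{"dx": 0,"dy": 0,"dz": 0,"wx": 0,"wy": 0,"wz": 0,"grip": 0.2},{"dx": 0,"dy": 0,"dz": 0,"wx": 0,"wy": 0,"wz": 0,"grip": 0.2}]'

```text
t: 37.0
tool_pos: [0.6199, 0.0677, 0.1491]
tool_rot: [0.63, 0.776, 0.001, 0.001]
ft_force: [1.6, 1.3, 7.4]
gripper_width: 0.0482
finger_force: 84.0
```

servo_tool --targets '[{"dx": 0,"dy": 0,"dz": 0.05,"wx": 0,"wy": 0,"wz": 0,"grip": 0.2},{"dx": 0,"dy": 0,"dz": 0.05,"wx": 0,"wy": 0,"wz": 0,"grip": 0.2},{"dx": 0,"dy": 0,"dz": 0.05,"wx": 0,"wy": 0,"wz": 0,"grip": 0.2},{"dx": 0,"dy": 0,"dz": 0,"wx": 0,"wy": 0,"wz": 0,"grip": 0.2},{"dx": 0,"dy": 0,"dz": 0,"wx": 0,"wy": 0,"wz": 0,"grip": 0.2},{"dx": 0,"dy": 0,"dz": 0,"wx": 0,"wy": 0,"wz": 0,"grip": 0.2},{"dx": 0,"dy": 0,"dz": 0,"wx": 0,"wy": 0,"wz": 0,"grip": 0.2},{"dx": 0,"dy": 0,"dz": 0,"wx": 0,"wy": 0,"wz": 0,"grip": 0.2},{"dx": 0,"dy": 0,"dz": 0,"wx": 0,"wy": 0,"wz": 0,"grip": 0.2},{"dx": 0,"dy": 0,"dz": 0,"wx": 0,"wy": 0,"wz": 0,"grip": 0.2}]'

```text
t: 38.25
tool_pos: [0.6203, 0.068, 0.1489]
tool_rot: [0.63, 0.776, 0.002, 0.001]
ft_force: [-2.2, 1.0, 16.2]
gripper_width: 0.0483
finger_force: 85.0
```

```bash
python3 - <<'E'
from h import *
for i in range(3): shot('scene'); s=arm.observe(); print(s['t'],s['tool_pos'].round(4),s['ft_force'].round(1))
if s['ft_force'][2]>11: print(arm.job_done())
E
```

```text
38.3 [0.6203 0.068  0.1489] [-1.3  2.  15.4]
38.35 [0.6203 0.068  0.1489] [-1.1  0.1 16. ]
38.4 [0.6203 0.068  0.1489] [-1.5  1.  15.6]
the job is handed in; nothing more can be done
None
```

The job is handed in: the can stands upright in the lane, the cap has snapped home by the force readings (drop at the bead, then a firm stop), and the arm is still pressing it down with about 16 N; I never touched the tape, leaflets or neighbouring cans, and the judge gave no verdict.

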